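Click the red stain bottle into its bench dock

ROBOT

A 6-joint arm with a two-finger parallel gripper is mounted at the origin on a cart in front of the work surface, level with it; the furniture and walls round the work are solid. World frame = base frame: x ahead of the robot, y to its left, z up, the work surface at z = 0. Lengths are in mm, angles in degrees, forces in N, time in s.
With the tool pointing down it reaches from about 350 to 850 mm from the base axis. Payload 8.1 kg.
Tool frame: the origin (TCP) lies midway between the tips of the shut fingers; the grasp point (between the pads) lies grip_depth behind it (grip_depth is the distance from the TCP to the grasp point, in mm); z points along the fingers, y is the line along which they close (so a half turn about z gives the same grasp; the last joint's range is limited). The gripper opens to 85 mm and grips with 20 to 120 N. Pads are 22 mm wide; open, the fingers measure 114 mm over their backs; the gripper's body (76 mm by 85 mm) begins 54 mm behind the grasp point. The pads swing forward as they close: fully open they stand 13 mm farther back than shut.
Start: joints at [60.31, 7.471, 85.268, -0, 87.261, -4.893], TCP at [251.628, 544.691, 231.292] pointing down, gripper open.
Joint ranges: [-169.43, 169.43], [-51.17, 129.36], [1.28, 143.12], [-76.62, 256.62], [0, 156.53], [-152.29, 152.29]. Speed limits (degrees/s): [136.94, 136.94, 159.86, 180, 180, 180].

INTERFACE

Orientations are given as [roll, pitch, yaw] about the fixed x, y, z axes, in that order (R = Rz(yaw) Ry(pitch) Rx(roll)).
In Python, from bench import sense, snapshot, hand_in, grip_depth gives the robot as it stands. The module is installed in compiled form; this text tells all that it offers.
- The arm moves only by the tool apply_moves, never from a script. Its argument "series" is text: rows parted by semicolons, each of 5 numbers parted by spaces: the shift along the tool's x, y, z each as a share of 0.3 m, from -1 to 1, then the turn about the tool's z as a share of 2 rad, from -1 to 1, then the gripper's target within -1 to 1 (shut at 1, half-way at 0, fully open at -1). In form: tx ty tz twist gripper; .... A call has 1 to 5 rows; each row shifts and turns the commanded pose from where the row before left it, along the tool's axes as they then stand; what a row does not reach is not made up. A row lasts 1/12 s, in which the tool goes at most 41.7 mm and 7.16 degrees, less where a joint would pass 70% of its speed; a pose out of reach is approached as far as the arm can. A call with a number of a shift or a turn outside -1 to 1 is refused whole. A call with a gripper value outside its range is refused whole. The fingers move at their own pace and stop on an object; "squeeze" is the grip in N (left out, the last holds). Time passes only in rows, so rows that do not move let the fingers close. It gives the time, the measured TCP pose, the force, the opening and the grip force at its end, in the units of the state.
- sense(): the state, without advancing time (a new reading comes with each control period).
- snapshot(name): name is "side" or "top"; returns a dict with "frame" (420x560x3 uint8, blue, green, red), "depth" (420x560 float32, mm along the optical axis (not along the pixel's ray), 0 where there is no reading), "intrinsics" (3x3 intrinsics, pixels), "extrinsics" (4x4, takes a point from camera to world coordinates). Camera axes: x right, y down, z forward; pixel columns grow to the right and rows downward; lengths in mm; the calibration is good to about 2 mm. A picture is of the moment at which its call begins.
- hand_in(): hands the job in; it is judged then, once.
The state is a dict: "time": time; "joint_pos": joint angles; "qd": joint speeds; "joint_efforts": joint torques, N m; "tool_pos": TCP position; "tcp_rot": TCP orientation; "ft_force": force on the tool from outside, world axes, zero at the start; "wrist_torque": the same for the moment, N m; "finger_gap": finger opening in mm; "grip_force": force on a finger pad.
Only numpy, scipy, OpenCV 4.12 (cv2) and the standard library are available. Lean on these libraries where they do the work, as an engineer would, in place of code of your own. Each camera call takes 0.05 s, during which the arm holds its last target. There are 200 camera calls.

TASK

Stand the red-capped dropper bottle upright on the desk in the flared mouth of the white bottle dock, then push it along the desk into the dock, past the sprung steel ball in the side wall, fully home until the ball clicks out behind it. Leave it there standing upright, and leave the other two bottles standing where they are.

Things in the scene. Friction and masses are not known exactly. Their poses are not given: they have to be found in the camera images.
- red_mid (a point): The bottle to dock: dropper bottle, amber body 33 mm in diameter and straight-sided to about 45 mm height, shoulder at 57 mm, then a coloured dropper cap 20 mm wide tapering to a tip at 87 mm; about 120 g. The point is on its axis half-way up, 43.5 mm above its foot; z points from foot to cap. This one has a bright red cap.
- dock: White U-shaped bottle dock fixed to the desk, at most 20 mm high, with no floor: bottles stand and slide on the desk. Origin on the desk, on the axis of a fully seated bottle; +x points into the dock (the way to push), z up. Parallel side walls at y = +18 and -18 mm, 8 mm thick, from x = -24 to +25 mm; back stop at x = +17 mm. A brass barrel outside the +y wall reaches out to y = +42 mm.
- dock_mouth (a point): Point on the desk in the middle of the dock's flared mouth, 50 mm in front of the dock's origin (at its x = -50 mm, y = 0), axes as the dock's. A bottle whose axis is here is clear of the ball. The walls flare from 36 mm apart at the dock's x = -24 mm to 64 mm apart at x = -52 mm.
- latch_ball (a joint): 12 mm steel ball in the dock's +y wall at x = -14.5 mm, 12 mm above the desk. 0 = sprung fully out, 6.5 mm into the bay; grows in m as it is pressed back, to 0.0065. A bottle meets it with its axis near x = -25 mm, presses it back 2 to 5 mm at x = -14.5 mm, and it is out again behind the bottle near x = -3 mm. Spring 0.3 N at 0, 1.8 N at 5 mm; pushing a bottle past takes 2 to 8 N.
- black_mid (a point): Bystander, to be left alone: dropper bottle, amber body 33 mm in diameter and straight-sided to about 45 mm height, shoulder at 57 mm, then a coloured dropper cap 20 mm wide tapering to a tip at 87 mm; about 120 g. The point is on its axis half-way up, 43.5 mm above its foot; z points from foot to cap. This one has a black cap.
- blue_mid (a point): Bystander, to be left alone: dropper bottle, amber body 33 mm in diameter and straight-sided to about 45 mm height, shoulder at 57 mm, then a coloured dropper cap 20 mm wide tapering to a tip at 87 mm; about 120 g. The point is on its axis half-way up, 43.5 mm above its foot; z points from foot to cap. This one has a blue cap.
There are look-alikes about, which are no part of the job. What is shaped like the part that bears red_mid but yellow is not meant.

How it is judged:
By the outcome, as a careful person would: the job done as asked, in the order asked, and still so for the second after the job is handed in, with the robot touching nothing.
It also fails if it takes over 42 s, if anything falls off the work surface, if the arm or the gripper's body presses on something with over 40 N, if the wrist force passes 120 N, or if a joint passes its speed limit or range.

## Working session

There is one attempt and no reset: what is moved stays moved. The work goes in short steps, Python scripts to look and compute and a tool call to move; the robot and the scene stay as the last step left them, time stands still between calls to the robot, and variables do not carry over. Pictures are saved under pics/ and viewed, at most 10 in all, crops included, and the job is handed in when it is done.

Besides the shell and the picture viewer there is one more tool, called after "Call:" by a JSON object that holds its "api" and its "payload", one argument or row to a line. apply_moves: Moves the arm, as the interface text tells. Its arguments: {"type":"object","properties":{"series":{"type":"string"},"squeeze":{"type":"number"}},"required":["series"]}

```bash
mkdir -p pics; cat > h.py <<'E'
import numpy as np, cv2
from bench import sense, snapshot, grip_depth
def pts(s):
    d=s["depth"];K=s["intrinsics"];T=np.array(s["extrinsics"])
    v,u=np.mgrid[:d.shape[0],:d.shape[1]]
    p=np.stack([(u-K[0][2])/K[0][0]*d,(v-K[1][2])/K[1][1]*d,d],-1)
    return p@T[:3,:3].T+T[:3,3]
def ray(s,u,v,z):
    K=s["intrinsics"];T=np.array(s["extrinsics"])
    r=T[:3,:3]@np.array([(u-K[0][2])/K[0][0],(v-K[1][2])/K[1][1],1]);o=T[:3,3]
    return o+r*(z-o[2])/r[2]
E
python3 - <<'E'
from h import *
for n in("side","top"):
    s=snapshot(n);cv2.imwrite(f"pics/{n}0.png",s["frame"]);np.savez(n+"0.npz",**s)
    print(n,np.round(s["extrinsics"],2).tolist(),np.round(s["intrinsics"]).tolist())
print(grip_depth,sense())
E
```

```text
side [[0.9, -0.25, 0.37, 232.96], [-0.44, -0.45, 0.78, -675.93], [-0.03, -0.86, -0.51, 486.84], [0.0, 0.0, 0.0, 1.0]] [[457.0, 0.0, 278.0], [0.0, 457.0, 209.0], [0.0, 0.0, 1.0]]
top [[-0.01, -0.99, 0.14, 425.08], [-1.0, 0.0, -0.02, 7.48], [0.02, -0.14, -0.99, 914.9], [0.0, 0.0, 0.0, 1.0]] [[416.0, 0.0, 280.0], [0.0, 416.0, 208.0], [0.0, 0.0, 1.0]]
18.700000000000003 {'time': 0.1, 'joint_pos': array([ 6.03077270e+01,  7.51225062e+00,  8.53247355e+01,  3.89748259e-04,
        8.72622319e+01, -4.89142911e+00]), 'qd': array([ 0.06063304, -0.14375644, -0.15754318,  0.05457257,  0.0392778 ,
       -0.0373924 ]), 'joint_efforts': array([ 5.73574562e-04, -5.70957005e+01, -5.01937008e+01, -3.37344482e-04,
        8.49535660e-03, -1.03876357e-05]), 'tool_pos': array([251.38631307, 544.23329571, 230.31776641]), 'tcp_rot': array([-1.79901176e+02, -8.84796454e-03,  1.55199129e+02]), 'ft_force': array([ 0.60620852,  0.50532278, -1.62247472]), 'wrist_torque': array([0.03908344, 0.02456646, 0.02154074]), 'grip_force': 0.0, 'finger_gap': 85.40552293853318}
```

View pics/side0.png

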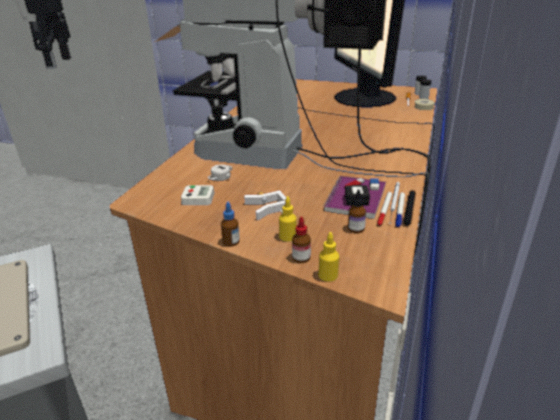

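View pics/top0.png

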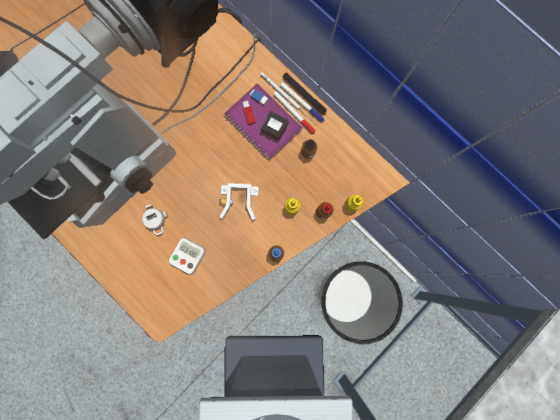

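Candidates in the top view: yellow look-alikes at (292,206) and (355,203), red cap at (325,210), black (309,148), blue (276,255). The notebook also has a red USB stick at (249,112). I choose (325,210), which is (301,245) in the side view. The dock is at (238,200), with its mouth towards the robot and its barrel on the left at (223,202).

```bash
python3 - <<'E'
from h import *
s=dict(np.load("top0.npz"));P=pts(s);f=s["frame"]
hsv=cv2.cvtColor(f,cv2.COLOR_BGR2HSV)
def cap(n,u,v,r=14):
    w=P[v-r:v+r,u-r:u+r].reshape(-1,3);w=w[(w[:,2]>62)&(w[:,2]<110)]
    print(n,len(w),w.mean(0).round(1) if len(w) else'',w[:,2].max() if len(w) else '')
for n,u,v in(("red",325,210),("yel1",292,206),("yel2",355,203),("black",309,148),("blue",276,255)):cap(n,u,v)
# dock: white pixels
m=((hsv[...,1]<60)&(hsv[...,2]>170)).astype(np.uint8)
roi=np.zeros_like(m);roi[170:230,212:265]=1;m&=roi
v,u=np.nonzero(m);Q=np.array([ray(s,a,b,20) for a,b in zip(u,v)])
print(len(Q),Q.min(0),Q.max(0),"z",np.percentile(P[m>0][:,2],[5,50,95]))
a=cv2.resize(f[165:235,205:345],None,fx=5,fy=5,interpolation=cv2.INTER_CUBIC)
t=dict(np.load("side0.npz"))["frame"]
b=cv2.resize(t[175:285,220:360],None,fx=5,fy=5,interpolation=cv2.INTER_CUBIC)[:250+0]
b=cv2.resize(t[180:290,215:355],(318,250),interpolation=cv2.INTER_CUBIC)
c=np.zeros((600,700,3),np.uint8);c[:350]=a;c[350:,:318]=b
cv2.imwrite("pics/c1.png",c)
E
```

```text
red 74 [ 542.6 -107.    70.7] 87.79570284943907
yel1 73 [553. -37.  71.] 88.58361307152484
yel2 72 [ 559.1 -170.4   70.8] 87.90318945128956
black 67 [679.  -75.2  70.8] 88.31943819014066
blue 73 [452.7  -2.2  70.9] 87.70880559566422
489 [526.82870224  34.98069836  20.        ] [606.1925538 117.0016822  20.       ] z [-0.16342412 17.75856538 21.51416062]
```

View pics/c1.png

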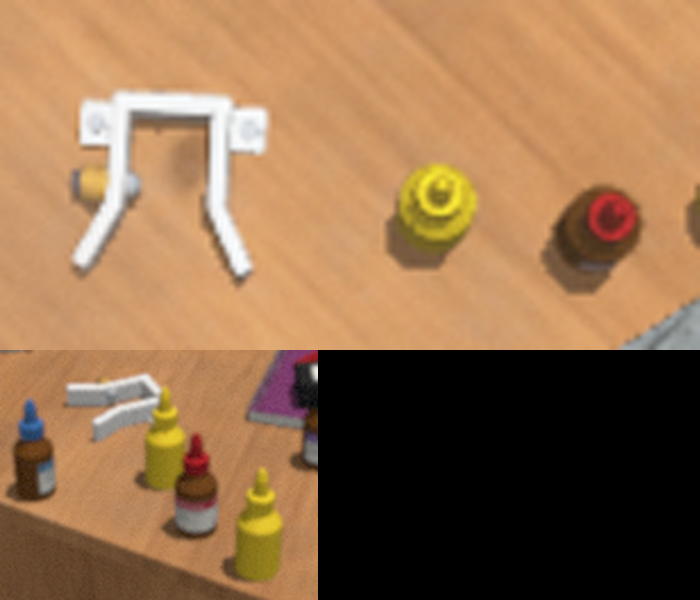

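The crop confirms the red-capped amber bottle at crop (612,212), which is full-frame (327,207). The dock's back edge corners are at crop (115,93) and (231,98), and the flare tips at (80,268) and (245,275), all at z=20.

```bash
python3 - <<'E'
from h import *
s=dict(np.load("top0.npz"))
g=lambda x,y,z:ray(s,205+x/5-.5,165+y/5-.5,z)
print("red tip",g(613,214,87), "base contour ctr", g(596,230,40))
A,B,C,D=[g(*p,20) for p in((114,93),(231,98),(80,268),(245,275))]
I1,I2=g(130,115,20),g(212,118,20)
print(A,B,C,D,I1,I2)
y1=(A-B)[:2];y2=(C-D)[:2];print(np.linalg.norm(y1),np.linalg.norm(y2))
for d in(y1,y2):print("yaw",np.degrees(np.arctan2(-d[0],d[1])))
x=((A+B)/2-(C+D)/2)[:2];print("yaw mid",np.degrees(np.arctan2(x[1],x[0])),np.linalg.norm(x))
P=pts(s)
T=dict(np.load("side0.npz"));Q=pts(T)
m=lambda P:P[(P[...,2]>14)&(P[...,2]<26)&(P[...,0]>500)&(P[...,0]<630)&(P[...,1]>25)&(P[...,1]<130)]
for R in(P,Q):
  k=m(R);print(len(k),k.min(0),k.max(0))
# bottle from both depth clouds: circle fit on body z 15..44
from scipy.optimize import least_squares
for n,c in(("red",(540,-108)),("blue",(450,-2)),("black",(680,-75)),("yel1",(553,-37)),("yel2",(559,-170))):
  for R in(P,Q):
    k=R[(R[...,2]>10)&(R[...,2]<44)&(np.hypot(R[...,0]-c[0],R[...,1]-c[1])<26)]
    if len(k)>15:
      r=least_squares(lambda q:np.hypot(k[:,0]-q[0],k[:,1]-q[1])-16.5,c,loss="soft_l1");print(n,len(k),r.x.round(1))
E
```

```text
red tip [ 542.16381049 -106.10074946   87.        ] base contour ctr [ 541.97360284 -105.1434554    40.        ]
[605.97505847 101.94962877  20.        ] [603.58684457  50.91745672  20.        ] [529.13568153 115.81576517  20.        ] [525.73677025  44.70482357  20.        ] [596.1824896   94.89172195  20.        ] [594.72912316  59.17854532  20.        ]
51.08802354308985 71.19212465280506
yaw -2.6793845939053016
yaw -2.736501123603185
yaw mid -2.8324888288530192 77.4393350317775
395 [526.47948556  43.68892032  14.12373826] [607.20212298 120.19642638  24.40658795]
343 [528.88391701  41.56966865  14.01044844] [608.9482647  122.06272548  22.21868878]
red 69 [ 544. -108.]
red 313 [ 546.3 -106.6]
blue 33 [452.4  -2.2]
blue 286 [454.5  -0.8]
black 83 [681.7 -76.2]
black 279 [683.8 -75.2]
yel1 56 [553.7 -37.3]
yel1 278 [555.8 -36.2]
yel2 81 [ 560.1 -171.8]
yel2 347 [ 562.3 -170.5]
```

```bash
cat >> h.py <<'E'
def plan(goal,yaw,n=None,grip=-1):
    s=sense();p=s["tool_pos"].copy();a=s["tcp_rot"][2];d=np.array(goal,float)-p
    da=(yaw-a+180)%360-180
    n=n or int(np.ceil(max(np.linalg.norm(d)/41,1)));k=max(1,int(np.ceil(abs(da)/7)))
    for i in range(max(n,k)):
        c,q=np.cos(np.radians(a)),np.sin(np.radians(a))
        w=d/n if i<n else d*0
        t=np.array([c*w[0]+q*w[1],q*w[0]-c*w[1],-w[2]])/300
        tw=-np.radians(da/k)/2 if i<k else 0; a+=da/k if i<k else 0
        print(*t.round(4),round(tw,4),grip,end=";\n" if i%5==4 else "; ")
    print()
E
python3 -c "
from h import *
plan((545,-107,150),87.25)"
```

```text
-0.0999 -0.0867 0.0149 0.0593 -1; -0.1095 -0.0742 0.0149 0.0593 -1; -0.1175 -0.0608 0.0149 0.0593 -1; -0.1239 -0.0464 0.0149 0.0593 -1; -0.1285 -0.0314 0.0149 0.0593 -1;
-0.1313 -0.016 0.0149 0.0593 -1; -0.1323 -0.0004 0.0149 0.0593 -1; -0.1314 0.0153 0.0149 0.0593 -1; -0.1287 0.0307 0.0149 0.0593 -1; -0.1241 0.0457 0.0149 0.0593 -1;
-0.1179 0.0601 0.0149 0 -1; -0.1179 0.0601 0.0149 0 -1; -0.1179 0.0601 0.0149 0 -1; -0.1179 0.0601 0.0149 0 -1; -0.1179 0.0601 0.0149 0 -1;
-0.1179 0.0601 0.0149 0 -1; -0.1179 0.0601 0.0149 0 -1; -0.1179 0.0601 0.0149 0 -1;
```

Call:
{"api": "apply_moves", "payload": {
  "series": "-0.1 -0.087 0.015 0.059 -1; -0.11 -0.074 0.015 0.059 -1; -0.117 -0.061 0.015 0.059 -1; -0.124 -0.046 0.015 0.059 -1; -0.128 -0.031 0.015 0.059 -1",
  "squeeze": 30
}}

```text
time: 0.52
tool_pos: [333.5, 362.3, 208.0]
tcp_rot: [-180.0, 0.0, 121.1]
ft_force: [1.0, -0.1, 0.5]
finger_gap: 85.1
grip_force: 0.0
```

Call:
{"api": "apply_moves", "payload": {
  "series": "-0.131 -0.016 0.015 0.059 -1; -0.132 0 0.015 0.059 -1; -0.131 0.015 0.015 0.059 -1; -0.129 0.031 0.015 0.059 -1; -0.124 0.046 0.015 0.059 -1"
}}

```text
time: 0.93
tool_pos: [416.0, 181.9, 185.9]
tcp_rot: [-180.0, 0.0, 87.3]
ft_force: [1.0, -0.0, -0.3]
finger_gap: 85.5
grip_force: 0.0
```

Call:
{"api": "apply_moves", "payload": {
  "series": "-0.118 0.06 0.015 0 -1; -0.118 0.06 0.015 0 -1; -0.118 0.06 0.015 0 -1; -0.118 0.06 0.015 0 -1; -0.118 0.06 0.015 0 -1"
}}

```text
time: 1.35
tool_pos: [498.6, 1.2, 163.3]
tcp_rot: [-180.0, -0.0, 87.6]
ft_force: [0.6, 0.4, -0.5]
finger_gap: 84.9
grip_force: 0.0
```

```bash
python3 -c "
from h import *
s=sense();print(s['time'],s['tool_pos'],s['tcp_rot'],s['ft_force'])
plan((545,-107,130),87.25)"
```

```text
1.35 [498.58524317   1.1541287  163.32850934] [-1.79988471e+02 -5.01741999e-03  8.75842816e+01] [ 0.58083683  0.37598297 -0.50135657]
-0.1179 0.0566 0.037 0.0029 -1; -0.1176 0.0573 0.037 0 -1; -0.1176 0.0573 0.037 0 -1;
```

Call:
{"api": "apply_moves", "payload": {
  "series": "-0.118 0.0575 0.037 0.003 -1; -0.118 0.0575 0.037 0 -1; -0.118 0.0575 0.037 0 -1; 0 0 0 0 -1; 0 0 0 0 -1"
}}

```text
time: 1.77
tool_pos: [544.3, -107.0, 128.5]
tcp_rot: [-179.8, -0.0, 87.0]
ft_force: [-0.3, 1.1, -0.1]
finger_gap: 85.2
grip_force: 0.0
```

```bash
python3 - <<'E'
from h import *
s=snapshot("side");cv2.imwrite("pics/s2.png",cv2.resize(s["frame"][60:300,180:420],(600,600)))
s=sense();print(s['time'],s['tool_pos'],s['tcp_rot'],s['ft_force'])
plan((545,-107,21),87.25)
E
```

```text
1.8167 [ 544.4937181  -105.62017905  129.42622397] [-1.79868235e+02 -5.18496243e-02  8.71449602e+01] [-0.17943324  0.79554007  0.52024145]
-0.0015 0.0006 0.1205 -0.0009 -1; -0.0015 0.0006 0.1205 0 -1; -0.0015 0.0006 0.1205 0 -1;
```

View pics/s2.png

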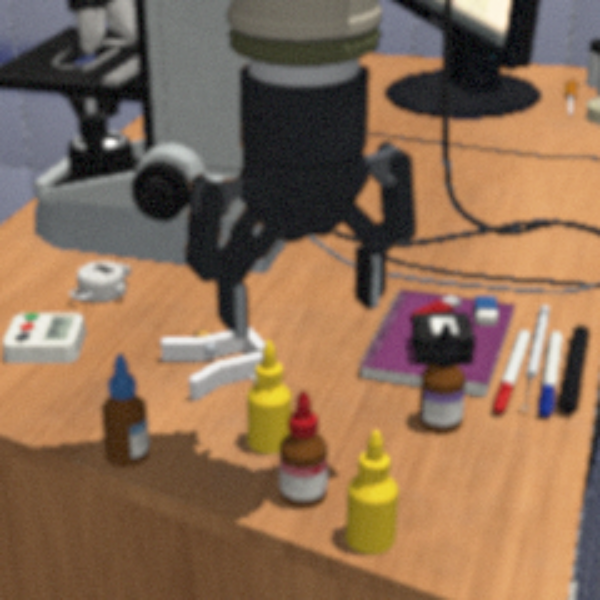

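The open fingers (crop (240,330) and (370,290)) sit centred above the red cap at (303,395), with nothing in the way below. I'll go down.

Call:
{"api": "apply_moves", "payload": {
  "series": "-0.002 0 0.12 0 -1; -0.001 0 0.12 0 -1; 0 0 0.09 0 -1; 0 0 0.03 0 -1; 0 0 0 0 -1"
}}

```text
time: 2.23
tool_pos: [542.7, -104.2, 20.1]
tcp_rot: [-179.7, -0.1, 87.3]
ft_force: [-0.1, 0.4, -0.1]
finger_gap: 85.5
grip_force: 0.0
```

Call:
{"api": "apply_moves", "payload": {
  "series": "0 0 0 0 1; 0 0 0 0 1; 0 0 0 0 1; 0 0 0 0 1; 0 0 0 0 1",
  "squeeze": 30
}}

```text
time: 2.65
tool_pos: [546.5, -106.6, 24.4]
tcp_rot: [179.8, 0.0, 87.3]
ft_force: [-2.1, 0.3, 5.5]
finger_gap: 31.3
grip_force: 29.6
```

Call:
{"api": "apply_moves", "payload": {
  "series": "0 0 0 0 1; 0 0 0 0 1; 0 0 0 0 1; 0 0 0 0 1; 0 0 0 0 1"
}}

```text
time: 3.07
tool_pos: [546.5, -106.6, 24.4]
tcp_rot: [179.8, 0.0, 87.2]
ft_force: [-1.2, 0.6, 6.8]
finger_gap: 31.3
grip_force: 29.7
```

Call:
{"api": "apply_moves", "payload": {
  "series": "0 0 -0.02 0 1; 0 0 -0.03 0 1; 0 0 -0.05 0 1; 0 0 0 0 1; 0 0 0 0 1"
}}

```text
time: 3.48
tool_pos: [546.4, -106.6, 54.0]
tcp_rot: [179.8, 0.0, 87.2]
ft_force: [-0.3, 0.2, -2.0]
finger_gap: 31.1
grip_force: 30.1
```

```bash
python3 - <<'E'
from h import *
s=snapshot("side");cv2.imwrite("pics/s3.png",cv2.resize(s["frame"][130:290,220:380],(600,600),interpolation=cv2.INTER_CUBIC))
s=sense();print(s['time'],s['tool_pos'],s['tcp_rot'],s['ft_force'],s['wrist_torque'],s['finger_gap'])
E
```

```text
3.5333 [ 545.56151224 -106.33120859   52.95328131] [1.79933699e+02 1.81975928e-02 8.72494483e+01] [-0.11704307 -0.01152885 -0.9185532 ] [-0.01647041  0.06076824 -0.0088994 ] 30.73124149170442
```

View pics/s3.png

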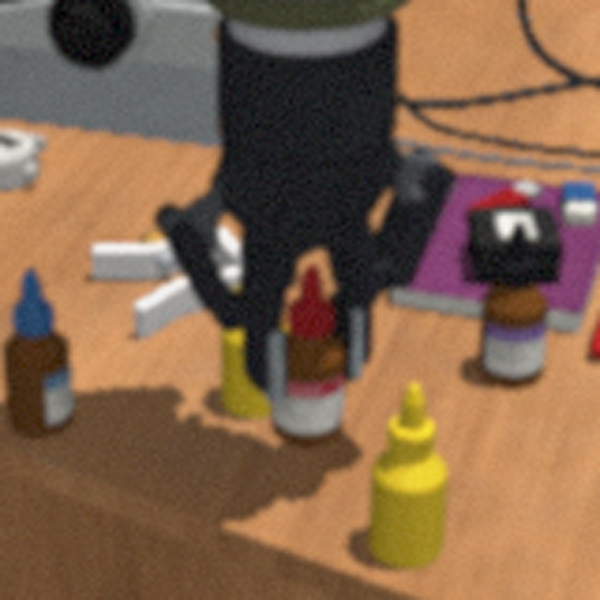

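The bottle is held upright, with the pads on the body at crop (278,360) and (355,340), and it has lifted clear. Next I'll raise it above the yellow bottle and go to the dock mouth.

Call:
{"api": "apply_moves", "payload": {
  "series": "0 0 -0.1 0 1; 0 0 -0.1 0 1; 0 0 -0.1 0 1; 0.03 0 0 0 1; 0.06 -0.005 0 0 1"
}}

```text
time: 3.95
tool_pos: [546.6, -80.7, 144.6]
tcp_rot: [179.7, 0.1, 87.1]
ft_force: [0.0, 0.5, -1.5]
finger_gap: 31.1
grip_force: 30.3
```

Call:
{"api": "apply_moves", "payload": {
  "series": "0.1 -0.01 0 0 1; 0.12 -0.015 0 0 1; 0.12 -0.015 0 0 1; 0.1 -0.01 0 0 1; 0.06 0 0 0 1"
}}

```text
time: 4.37
tool_pos: [535.8, 74.5, 141.1]
tcp_rot: [-179.9, -0.0, 87.3]
ft_force: [0.6, -0.4, -1.9]
finger_gap: 31.1
grip_force: 30.3
```

```bash
python3 - <<'E'
from h import *
s=sense();print(s['time'],s['tool_pos'],s['tcp_rot'],s['ft_force'],s['finger_gap'])
plan((530.5,80,140),87.25,grip=1)
E
```

```text
4.3667 [535.7512111   74.50689621 141.10411469] [-1.79881235e+02 -4.75771981e-02  8.73396664e+01] [ 0.57009953 -0.35653214 -1.85144491] 31.114666842569513
0.0175 -0.0183 0.0037 0.0008 1;
```

Call:
{"api": "apply_moves", "payload": {
  "series": "0.015 -0.018 0 0 1; 0 0 0.08 0 1; 0 0 0.1 0 1; 0 0 0.08 0 1; 0 0 0 0 1"
}}

```text
time: 4.78
tool_pos: [526.8, 75.5, 57.9]
tcp_rot: [-179.4, 0.1, 87.2]
ft_force: [-2.3, -1.0, -2.9]
finger_gap: 31.1
grip_force: 30.3
```

Call:
{"api": "apply_moves", "payload": {
  "series": "0 0 0 0 1; 0 0 0 0 1"
}}

```text
time: 4.95
tool_pos: [532.5, 75.8, 65.4]
tcp_rot: [180.0, 0.0, 87.2]
ft_force: [-0.9, 0.3, -1.2]
finger_gap: 31.1
grip_force: 30.3
```

```bash
python3 - <<'E'
from h import *
t=snapshot("top");s=snapshot("side")
np.savez("t4.npz",**t);np.savez("s4.npz",**s)
a=cv2.resize(t["frame"][165:245,195:285],(675,600),interpolation=cv2.INTER_CUBIC)
b=cv2.resize(s["frame"][120:260,200:340],(600,600),interpolation=cv2.INTER_CUBIC)
cv2.imwrite("pics/s4.png",b)
Q=pts(s)
# held bottle: label/white/cap via red mask of cap
h=cv2.cvtColor(s["frame"],cv2.COLOR_BGR2HSV)
m=((h[...,0]<8)|(h[...,0]>172))&(h[...,1]>150)&(h[...,2]>80)&(np.abs(Q[...,0]-530)<40)&(np.abs(Q[...,1]-80)<40)
k=Q[m];print("cap",len(k),np.median(k,0) if len(k) else'',k.max(0) if len(k) else '')
q=sense();print(q['time'],q['tool_pos'],q['tcp_rot'],q['ft_force'])
E
```

```text
cap 98 [532.99524609  68.59432929 106.3116731 ] [542.55044266  75.77086097 125.28597868]
5.05 [533.59279887  75.95785921  66.62148796] [ 1.79811650e+02 -1.38048581e-02  8.72341702e+01] [-0.114967   -0.58835688 -0.03132933]
```

View pics/s4.png

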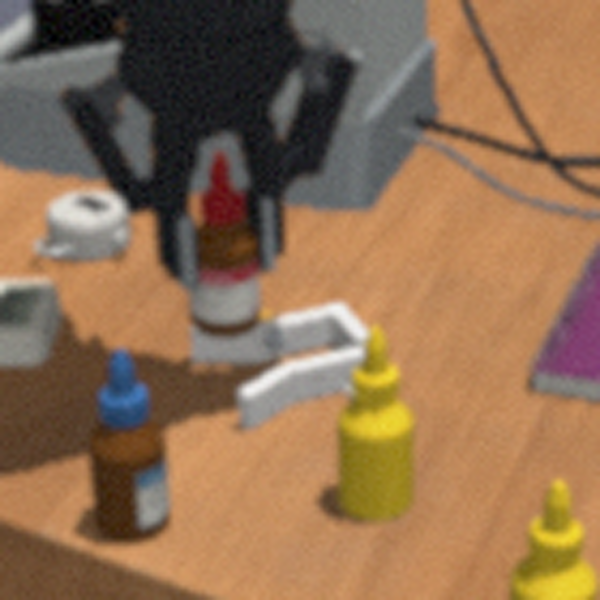

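The bottle hangs upright over the mouth (foot at crop (228,325)), between the flare tips at (195,345) and (245,410). TCP y is about 5 mm short, so I'll correct that and lower it.

Call:
{"api": "apply_moves", "payload": {
  "series": "0.017 -0.006 0 0 1; 0 0 0.05 0 1; 0 0 0.04 0 1; 0 0 0.02 0 1; 0 0 0 0 1"
}}

```text
time: 5.47
tool_pos: [528.9, 81.4, 29.7]
tcp_rot: [-179.8, 0.0, 87.3]
ft_force: [-0.2, 0.6, -1.9]
finger_gap: 31.3
grip_force: 30.3
```

Call:
{"api": "apply_moves", "payload": {
  "series": "0 0 0 0 1; 0 0 0 0 1; 0 0 0 0 1"
}}

```text
time: 5.72
tool_pos: [531.1, 81.4, 32.2]
tcp_rot: [179.9, -0.0, 87.2]
ft_force: [-0.0, 0.0, -1.9]
finger_gap: 31.2
grip_force: 30.3
```

Call:
{"api": "apply_moves", "payload": {
  "series": "0 0 0.007 0 1; 0 0 0 0 1; 0 0 0 0 1; 0 0 0 0 1"
}}

```text
time: 6.05
tool_pos: [530.5, 81.3, 29.5]
tcp_rot: [180.0, -0.0, 87.2]
ft_force: [-0.4, -0.3, -0.8]
finger_gap: 31.2
grip_force: 30.3
```

Call:
{"api": "apply_moves", "payload": {
  "series": "0 0 0.006 0 1; 0 0 0 0 1; 0 0 0 0 1; 0 0 0 0 1"
}}

```text
time: 6.38
tool_pos: [530.4, 81.3, 27.5]
tcp_rot: [-180.0, 0.0, 87.3]
ft_force: [0.6, 0.5, -0.9]
finger_gap: 30.9
grip_force: 30.3
```

Call:
{"api": "apply_moves", "payload": {
  "series": "0 0 0.006 0 1; 0 0 0 0 1; 0 0 0 0 1; 0 0 0 0 1"
}}

```text
time: 6.72
tool_pos: [530.4, 81.3, 25.7]
tcp_rot: [-180.0, 0.0, 87.3]
ft_force: [-0.2, 0.7, -1.4]
finger_gap: 31.2
grip_force: 30.3
```

Call:
{"api": "apply_moves", "payload": {
  "series": "0 0 0.005 0 1; 0 0 0 0 1; 0 0 0 0 1; 0 0 0 0 1"
}}

```text
time: 7.05
tool_pos: [530.7, 81.3, 24.5]
tcp_rot: [180.0, -0.0, 87.3]
ft_force: [0.2, 0.7, 2.5]
finger_gap: 31.5
grip_force: 30.5
```

The bottle is standing on the desk in the mouth (contact force is up). Now I push along tool y with a light grip.

Call:
{"api": "apply_moves", "payload": {
  "series": "0 0.01 0 0 1; 0 0.015 0 0 1; 0 0.015 0 0 1; 0 0.015 0 0 1; 0 0 0 0 1",
  "squeeze": 20
}}

```text
time: 7.47
tool_pos: [547.8, 80.5, 24.5]
tcp_rot: [180.0, -0.0, 87.2]
ft_force: [0.5, -0.5, 1.3]
finger_gap: 31.4
grip_force: 30.6
```

Call:
{"api": "apply_moves", "payload": {
  "series": "0 0.01 0 0 1; 0 0.01 0 0 1; 0 0.01 0 0 1; 0 0 0 0 1; 0 0 0 0 1"
}}

```text
time: 7.88
tool_pos: [556.0, 80.1, 24.5]
tcp_rot: [-180.0, 0.0, 87.3]
ft_force: [-2.4, -0.2, 5.3]
finger_gap: 31.3
grip_force: 30.9
```

Call:
{"api": "apply_moves", "payload": {
  "series": "0 0.01 0 0 1; 0 0.01 0 0 1; 0 0 0 0 1; 0 0 0 0 1"
}}

```text
time: 8.22
tool_pos: [561.9, 79.7, 24.5]
tcp_rot: [-180.0, 0.0, 87.2]
ft_force: [-3.1, -1.7, 4.9]
finger_gap: 31.2
grip_force: 31.0
```

Call:
{"api": "apply_moves", "payload": {
  "series": "0 0.01 0 0 1; 0 0.01 0 0 1; 0 0 0 0 1; 0 0 0 0 1"
}}

```text
time: 8.55
tool_pos: [568.0, 79.3, 24.5]
tcp_rot: [180.0, 0.0, 87.2]
ft_force: [-3.0, -1.2, 5.9]
finger_gap: 31.0
grip_force: 31.0
```

Call:
{"api": "apply_moves", "payload": {
  "series": "0 0.01 0 0 1; 0 0.01 0 0 1; 0 0 0 0 1; 0 0 0 0 1"
}}

```text
time: 8.88
tool_pos: [574.1, 79.1, 24.5]
tcp_rot: [180.0, 0.0, 87.3]
ft_force: [-2.6, -0.9, 5.0]
finger_gap: 31.3
grip_force: 30.9
```

Call:
{"api": "apply_moves", "payload": {
  "series": "0 0.01 0 0 1; 0 0.005 0 0 1; 0 0 0 0 1; 0 0 0 0 1"
}}

```text
time: 9.22
tool_pos: [578.2, 79.0, 24.5]
tcp_rot: [-180.0, 0.0, 87.2]
ft_force: [-3.9, -0.6, 6.4]
finger_gap: 31.1
grip_force: 31.1
```

Call:
{"api": "apply_moves", "payload": {
  "series": "0 0.006 0 0 1; 0 0 0 0 1; 0 0 0 0 1"
}}

```text
time: 9.47
tool_pos: [579.9, 79.0, 24.4]
tcp_rot: [-180.0, -0.0, 87.2]
ft_force: [-4.9, -0.6, 7.9]
finger_gap: 31.1
grip_force: 31.1
```

Call:
{"api": "apply_moves", "payload": {
  "series": "0 0.006 0 0 1; 0 0 0 0 1; 0 0 0 0 1"
}}

```text
time: 9.72
tool_pos: [581.7, 79.0, 24.5]
tcp_rot: [-180.0, -0.0, 87.3]
ft_force: [-4.6, -0.1, 7.0]
finger_gap: 31.1
grip_force: 31.1
```

Call:
{"api": "apply_moves", "payload": {
  "series": "0 0.006 0 0 1; 0 0 0 0 1; 0 0 0 0 1"
}}

```text
time: 9.97
tool_pos: [582.1, 79.0, 24.4]
tcp_rot: [-179.8, 0.0, 87.3]
ft_force: [-12.6, 0.3, 13.9]
finger_gap: 31.0
grip_force: 31.6
```

Call:
{"api": "apply_moves", "payload": {
  "series": "0 0.006 0 0 1; 0 0 0 0 1; 0 0 0 0 1"
}}

```text
time: 10.22
tool_pos: [582.3, 79.0, 24.4]
tcp_rot: [-179.6, 0.0, 87.3]
ft_force: [-21.6, -0.3, 22.6]
finger_gap: 31.1
grip_force: 32.2
```

Hard stop at x≈582, so it is home. I relieve the push, open, and rise straight up.

Call:
{"api": "apply_moves", "payload": {
  "series": "0 -0.007 0 0 1; 0 0 0 0 1; 0 0 0 0 1"
}}

```text
time: 10.47
tool_pos: [582.0, 79.0, 24.4]
tcp_rot: [-179.8, 0.0, 87.3]
ft_force: [-10.1, 0.5, 12.8]
finger_gap: 31.1
grip_force: 31.4
```

Call:
{"api": "apply_moves", "payload": {
  "series": "0 0 0 0 -1; 0 0 0 0 -1; 0 0 0 0 -1; 0 0 0 0 -1; 0 0 0 0 -1"
}}

```text
time: 10.88
tool_pos: [583.6, 78.8, 24.1]
tcp_rot: [180.0, -0.0, 87.2]
ft_force: [0.6, -0.7, 0.4]
finger_gap: 85.4
grip_force: 0.0
```

```bash
python3 - <<'E'
from h import *
q=sense();print(q['time'],q['tool_pos'],q['tcp_rot'],q['ft_force'],q['finger_gap'])
E
```

```text
10.8833 [583.56211534  78.76858339  24.10913185] [ 1.79994396e+02 -1.80014911e-03  8.72466390e+01] [ 0.63179666 -0.74816166  0.36998446] 85.43301895058437
```

Call:
{"api": "apply_moves", "payload": {
  "series": "0 0 -0.05 0 -1; 0 0 -0.1 0 -1; 0 0 -0.12 0 -1; 0 0 -0.12 0 -1; 0 0 -0.12 0 -1"
}}

```text
time: 11.3
tool_pos: [583.1, 78.7, 178.6]
tcp_rot: [-180.0, 0.0, 87.2]
ft_force: [0.6, -0.4, -0.6]
finger_gap: 85.5
grip_force: 0.0
```

Call:
{"api": "apply_moves", "payload": {
  "series": "0 -0.12 -0.03 0 -1; 0 -0.12 -0.03 0 -1; 0 -0.12 -0.03 0 -1; 0 -0.12 0 0 -1; 0 0 0 0 -1"
}}

```text
time: 11.72
tool_pos: [434.2, 86.1, 203.4]
tcp_rot: [-179.8, 0.0, 87.3]
ft_force: [-0.3, -0.2, -0.5]
finger_gap: 85.3
grip_force: 0.0
```

```bash
python3 - <<'E'
from h import *
t=snapshot("top");s=snapshot("side")
c=np.zeros((600,800,3),np.uint8)
c[:,:400]=cv2.resize(s["frame"][150:270,210:290],(400,600),interpolation=cv2.INTER_CUBIC)
c[:400,400:]=cv2.resize(t["frame"][165:245,205:285],(400,400),interpolation=cv2.INTER_CUBIC)
cv2.imwrite("pics/f.png",c)
from scipy.optimize import least_squares
for n,R in(("top",pts(t)),("side",pts(s))):
  for b,c in(("red",(582,79)),("blue",(453,-1)),("black",(682,-75))):
    k=R[(R[...,2]>(24 if b=="red" else 10))&(R[...,2]<44)&(np.hypot(R[...,0]-c[0],R[...,1]-c[1])<26)]
    if len(k)>15:
      r=least_squares(lambda q:np.hypot(k[:,0]-q[0],k[:,1]-q[1])-16.5,c,loss="soft_l1");print(n,b,len(k),r.x.round(1))
q=sense();print(q['time'],q['tool_pos'])
E
```

```text
top blue 38 [452.2  -2. ]
top black 86 [681.8 -76.1]
side red 139 [582.5  79. ]
side blue 289 [454.7  -0.9]
side black 272 [683.8 -75.1]
11.8167 [438.93356991  85.81968461 204.60125167]
```

View pics/f.png

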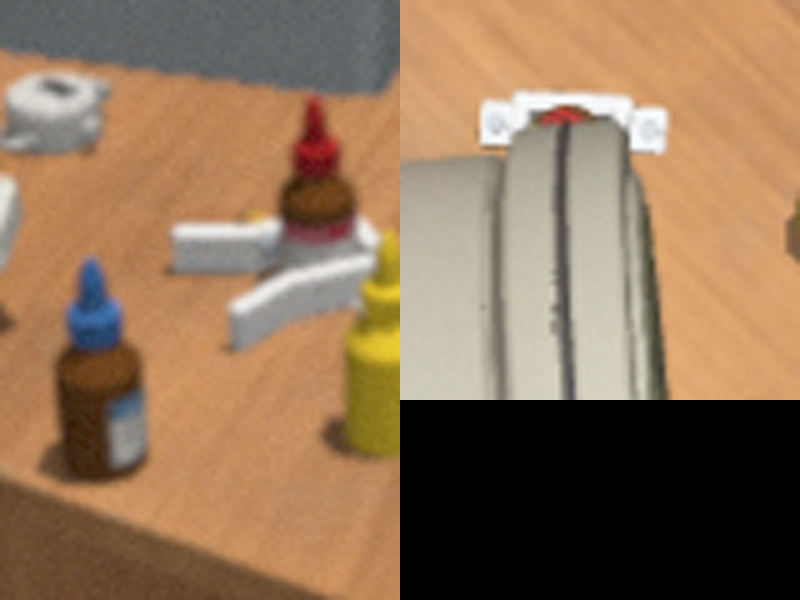

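The picture shows the red bottle upright against the back stop (crop (318,190)). Its axis is at (582.5, 79.0), which matches the dock origin. The blue and black bottles haven't moved.

```bash
python3 -c "
from bench import hand_in
print(hand_in())"
```

```text
the job is handed in; nothing more can be done
None
```

The red-capped bottle stands upright in the dock, pushed past the ball to the hard back stop (ball click-out inferred from position, not seen); the blue and black bottles are where they were, and the job was handed in at about 12 s.

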